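Hang the T-headed bar on the stock rack

ROBOT

A 7-joint arm with a two-finger parallel gripper is mounted at the origin on the work surface. World frame = base frame: x ahead of the robot, y to its left, z up, the work surface at z = 0. Lengths are in m, angles in rad, forces in N, time in s.
With the tool pointing down it reaches from about 0.425 to 0.95 m from the base axis. Payload 4.7 kg.
Tool frame: the origin (TCP) lies at the very end of the fingers, on their centre line; the grasp point (between the pads) lies arm.grip_point_offset behind it (arm.grip_point_offset is the distance from the TCP to the grasp point, in m); z points along the fingers, y is the line along which they close (so a half turn about z gives the same grasp; the last joint's range is limited). The gripper opens to 85 mm and grips with 20 to 120 N. Pads are 22 mm wide; open, the fingers measure 114 mm over their backs; the gripper's body (76 mm by 85 mm) begins 54 mm behind the grasp point. The pads swing forward as they close: fully open they stand 13 mm farther back than shut.
Start: joints at [-1.221, 0.469, -0.049, 1.532, 0.024, 1.141, -0.082], TCP at [0.25, 0.627, 0.231] pointing down, gripper open.
Joint ranges: [-2.59, 2.59], [-0.33, 1.99], [-1.39, 1.29], [0.1, 2.45], [-1.04, 4.18], [0.21, 1.99], [-2.66, 2.66]. Speed limits (rad/s): [2.57, 2.57, 3.14, 3.14, 3.14, 3.14, 3.14].

INTERFACE

Orientations are given as a unit quaternion [w, x, y, z].
In Python, from station import arm gives the robot as it stands.
- The arm moves only by the tool drive_tool, never from a script. Its argument "series" is a list of rows, each a list of 7 numbers: the closure in counts, from 0 (fully open) to 255 (shut), then the shift along the tool's x, y, z in cm, then the turn, a rotation vector about the tool's x, y, z in degrees. A call has 1 to 10 rows; each row is the pose to reach, as a shift and turn from the pose commanded when the call began, along the tool's axes at that moment; what a row does not reach only later rows make up. A row lasts 1/10 s, in which the tool goes at most 50 mm and 8.59 degrees, less where a joint would pass 70% of its speed; a pose out of reach is approached as far as the arm can. A call with a gripper value outside its range is refused whole. The fingers move at their own pace and stop on an object; the grip force is fixed at half the most. Time passes only in rows, so rows that repeat a pose let the fingers close. It gives the time, the measured TCP pose, the force, the opening and the grip force at its end, in the units of the state.
- arm.sense(): the state, without advancing time (a new reading comes with each control period).
- arm.camera(name): name is "scene" or "top" or "wrist"; returns a dict with "color" (420x560x3 uint8, blue, green, red), "K" (3x3 intrinsics, pixels), "extrinsics" (4x4, takes a point from world to camera coordinates). Camera axes: x right, y down, z forward; pixel columns grow to the right and rows downward; lengths in m; the calibration is good to about 2 mm. The wrist camera is an equidistant fisheye: a pixel r from the principal point sees the ray r / f radians off the axis. A picture is of the moment at which its call begins. There is no depth.
- arm.sign_off(): hands the job in; it is judged then, once.
The state is a dict: "time_s": time; "joints": joint angles; "qd": joint speeds; "joint_torque": joint torques, N m; "tool_pos": TCP position; "eef_rot": TCP orientation; "force": force on the tool from outside, world axes, zero at the start; "moment": the same for the moment, N m; "width": opening from 0.0 (shut) to 1.0 (fully open); "gripper_force": force on a finger pad.
Only numpy, scipy, OpenCV 4.12 (cv2) and the standard library are available. Lean on these libraries where they do the work, as an engineer would, in place of code of your own. Each camera call takes 0.05 s, during which the arm holds its last target. There are 200 camera calls.

TASK

Find the one T-headed steel bar among the off-cuts in the crate, lift it out and lay it level across both arms of the small grey rack, with its shank in the arms and its heavy head outside them, so that it balances and stays when you let go. Set it down gently rather than dropping it, leave all the other steel in the crate, and do not disturb the things standing around.

Things in the scene. Friction and masses are not known exactly. Their poses are not given: they have to be found in the camera images.
- tbar_c (a point): T-headed bar, steel, about 600 g, 16 mm thick: square shank 16 mm wide, 168 mm long; across one end a head 76 mm wide, 28 mm long. Point: its centre of mass, half-way up, on the shank's centre line. y runs along the shank to the head (head from +41 to +69 mm; plain end at -127), z up. Lies flat on the two long bars, its underside 16 mm over the crate's floor, beside bar and L-bar, about 74 mm apart.
- lbar_c (a point): L-shaped square steel bar, 16 x 16 mm, 150 mm long, with a short foot (34 mm wide overall) at its -y end; in the crate; lies flat across the two long bars beside the T-headed bar. Point: middle of the shank, half-way up; y along it. Not wanted.
- bar_c (a point): Plain square steel bar, 16 x 16 x 150 mm, beside the T-headed bar, lying flat across the two long bars. Point: its centre; y along it. Not wanted.
- long1_c (a point): Long square dark steel bar, 16 x 16 x 200 mm, lying on the crate's floor under the others, about 48 mm to one side (crate +y) of the T-headed bar's centre of mass. Point: its centre; x along it. Stays in the crate.
- long2_c (a point): The like bar, about 48 mm to the other side (crate -y) of the T-headed bar's centre of mass; the gap between the two long bars is about 80 mm. Point: its centre; x along it. Stays in the crate.
- plate_c (a point): Flat dark steel plate off-cut 90 x 50 x 10 mm on the crate's floor. Point: its centre. Stays in the crate.
- crate: Open red plastic crate fixed to the bench, 290 mm (x) by 250 mm (y), 60 mm high, walls and floor 5 mm thick. Origin: centre of its underside, on the bench.
- rack_seat (a point): Point half-way between the rack's two level arms, at the height of their flat tops, 140 mm above the bench. x runs along the arms (upturned tips at -x, uprights at +x), y from arm to arm (a bar lies along y), z up. Arms: 8 mm wide, centre lines at y = +38 and -38 mm; flat seat from x = -20 to +20 mm between tip and upright, which rise 20 mm above it.
- rack: The small grey steel stock rack, fixed to the bench; base plate 140 x 150 mm, 12 mm thick. Origin: on the bench right under rack_seat, same axes. Between the arms the space is free down to 65 mm below the arm tops.
- spray: Spray can, 66 mm diameter, 170 mm high, standing on the bench. Origin: centre of its underside. Leave alone.
- carton: Cardboard carton 80 x 120 x 60 mm on the bench. Origin: centre of its underside. Leave alone.
- hammer: Hammer lying on the bench, 260 mm long, 26 mm high, head 90 mm wide at its +x end. Origin: middle of its length, on the bench. Leave alone.

How it is judged:
On the way:
1. the T-headed bar is lifted clear of the crate (z of tbar_c in the frame of crate above 0.1 m), for 0.1 s.
At the end, for the whole second after the job is handed in: The T-headed bar rests, level within 4 degrees and still, on both arms of the rack: its centre of mass lies between the two arms (within 38 mm of their middle along the bar), its centre line 8 mm (+-5) above the arm tops and within 20 mm of the seat's middle along the arms (z of tbar_c in the frame of rack_seat between 0.003 and 0.013 m and x of tbar_c in the frame of rack_seat between -0.02 and 0.02 m and y of tbar_c in the frame of rack_seat between -0.038 and 0.038 m and angle between tbar_c's own y axis and vertical between 1.5 and 1.64 rad and angle between the y axis of tbar_c and the y axis of rack_seat, either way round below 0.4 rad and linear speed of tbar below 0.02 m/s and angular speed of tbar below 0.15 rad/s); the robot touches nothing.
It fails at once if any other piece of steel is taken out of the crate (its centre leaves the crate's outline or rises above 75 mm over the bench) ((x of lbar_c in the frame of crate below -0.15 m or x of lbar_c in the frame of crate above 0.15 m) or (y of lbar_c in the frame of crate below -0.13 m or y of lbar_c in the frame of crate above 0.13 m) or (x of bar_c in the frame of crate below -0.15 m or x of bar_c in the frame of crate above 0.15 m) or (y of bar_c in the frame of crate below -0.13 m or y of bar_c in the frame of crate above 0.13 m) or (x of long1_c in the frame of crate below -0.15 m or x of long1_c in the frame of crate above 0.15 m) or (y of long1_c in the frame of crate below -0.13 m or y of long1_c in the frame of crate above 0.13 m) or (x of long2_c in the frame of crate below -0.15 m or x of long2_c in the frame of crate above 0.15 m) or (y of long2_c in the frame of crate below -0.13 m or y of long2_c in the frame of crate above 0.13 m) or (x of plate_c in the frame of crate below -0.15 m or x of plate_c in the frame of crate above 0.15 m) or (y of plate_c in the frame of crate below -0.13 m or y of plate_c in the frame of crate above 0.13 m) or height (world z) of any of lbar_c, bar_c, long1_c, long2_c, plate_c above 0.075 m).
It fails at once if a bystander (spray can, carton, hammer) is moved more than 30 mm (distance of any of spray, carton, hammer from where it was at the start of the episode above 0.03 m).
It fails at once if the T-headed bar is dropped or slammed onto the rack (faster than 0.35 m/s within 30 mm above the arms) (horizontal distance between tbar_c and rack_seat below 0.06 m and z of tbar_c in the frame of rack_seat between -0.01 and 0.038 m and linear speed of tbar above 0.35 m/s).
It also fails if it takes over 50 s, if anything falls off the work surface, if the arm or the gripper's body presses on something with over 40 N, if the wrist force passes 120 N, or if a joint passes its speed limit or range.

## Working session

There is one attempt and no reset: what is moved stays moved. The work goes in short steps, Python scripts to look and compute and a tool call to move; the robot and the scene stay as the last step left them, time stands still between calls to the robot, and variables do not carry over. Pictures are saved under pics/ and viewed, at most 10 in all, crops included, and the job is handed in when it is done.

Besides the shell and the picture viewer there is one more tool, called after "Request:" as name(argument=value, ...) on one line, values as JSON. drive_tool: Moves the arm, as the interface text tells. Its arguments: {"type":"object","properties":{"series":{"type":"array"}},"required":["series"]}

```bash
ls; mkdir -p pics
python3 - <<'E'
from station import arm
import cv2,pickle
s=arm.sense(); print(s, arm.grip_point_offset)
d={}
for n in ("scene","top"):
    c=arm.camera(n); d[n]=c; cv2.imwrite(f"pics/{n}0.png",c["color"]); print(n,c["K"],c["extrinsics"])
pickle.dump(d,open("cams.pkl","wb"))
E
```

```text
pics
{'time_s': 0.0, 'joints': array([-1.2209153 ,  0.46946128, -0.04862592,  1.53371996,  0.02413064,
        1.14097112, -0.08229532]), 'qd': array([ 1.77414312e-03, -5.62781136e-04,  1.01215436e-05, -6.81950184e-04,
        1.00753768e-03, -1.59706901e-03,  6.39238733e-04]), 'joint_torque': array([-1.13200133e-04, -5.10318232e+01, -4.65864118e-02, -2.37720644e+01,
        1.07443679e-02,  7.49386847e-03, -8.33611239e-06]), 'tool_pos': array([0.24936952, 0.62661288, 0.23023711]), 'eef_rot': array([-1.43257650e-04,  1.88222285e-01,  9.82125959e-01, -9.75903490e-04]), 'force': array([-0.74942142,  0.88381657, -0.83024577]), 'moment': array([-0.00886442,  0.02436627,  0.03677986]), 'gripper_force': 0.0, 'width': 0.999178414566916} 0.0187
scene [[392.45404847   0.         277.52252504]
 [  0.         392.45404847 210.69406386]
 [  0.           0.           1.        ]] [[-0.22825809  0.97354416 -0.01048907  0.1549588 ]
 [ 0.6079797   0.1341163  -0.78254297 -0.27954043]
 [-0.76043338 -0.1849989  -0.62250821  1.56533722]
 [ 0.          0.          0.          1.        ]]
top [[455.22105845   0.         278.85283068]
 [  0.         455.22105845 210.45415312]
 [  0.           0.           1.        ]] [[ 1.20078689e-03 -9.99712369e-01  2.39527961e-02 -2.41600728e-02]
 [-9.95460044e-01 -3.47465085e-03 -9.51169149e-02  6.34330541e-01]
 [ 9.51727840e-02 -2.37298363e-02 -9.95177892e-01  1.21392128e+00]
 [ 0.00000000e+00  0.00000000e+00  0.00000000e+00  1.00000000e+00]]
```

View pics/top0.png

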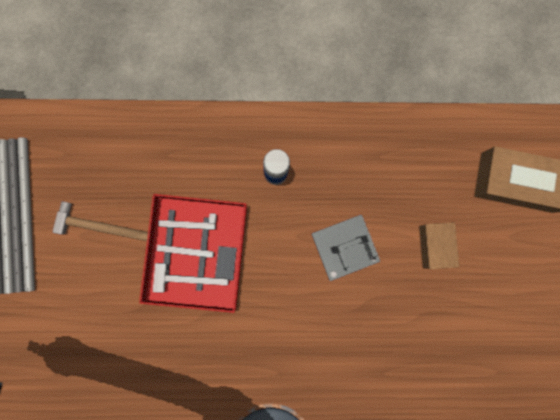

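View pics/scene0.png

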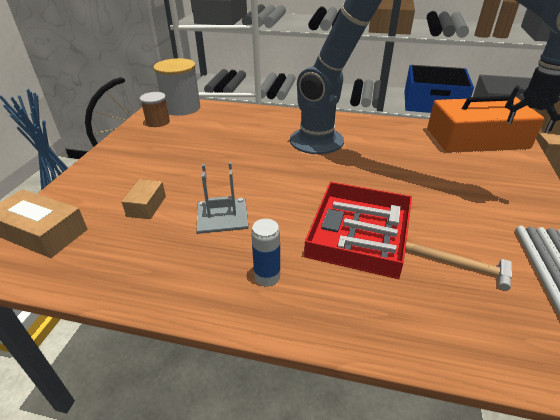

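Run:
```python
import pickle,cv2,numpy as np
d=pickle.load(open("cams.pkl","rb")); t=d["top"]["color"]; s=d["scene"]["color"]
a=cv2.resize(t[190:315,140:250],None,fx=4,fy=4,interpolation=cv2.INTER_CUBIC)
b=cv2.resize(t[210:285,305:385],None,fx=4,fy=4,interpolation=cv2.INTER_CUBIC)
o=np.zeros((600,770,3),np.uint8); o[:500,:440]=a; o[:300,450:770]=b
c=cv2.resize(s[155:235,190:255],None,fx=3.7,fy=3.7,interpolation=cv2.INTER_CUBIC);o[302:302+c.shape[0],450:450+c.shape[1]]=c
cv2.imwrite("pics/crop1.png",o)
```

```text
(no output)
```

View pics/crop1.png

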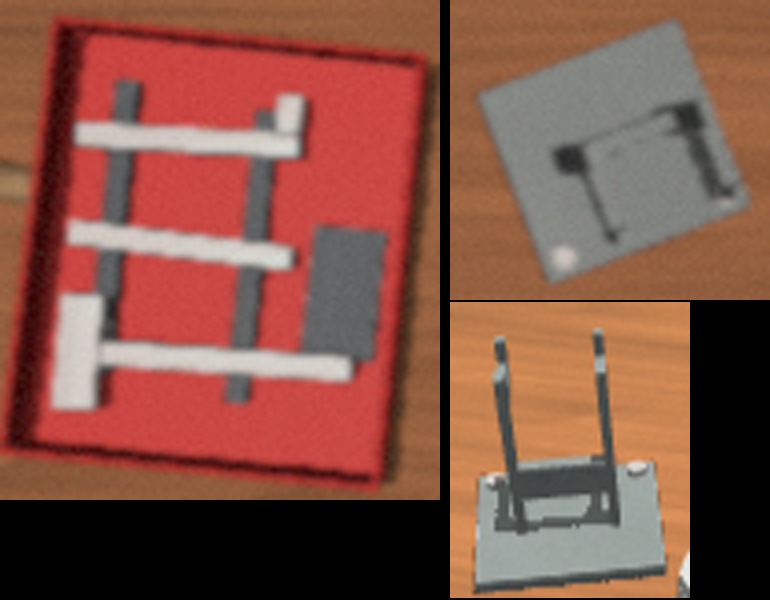

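```bash
cat > h.py <<'E'
import numpy as np
def ray(c,uv):
    """world origin and direction of a pixel (pinhole)"""
    E=np.array(c["extrinsics"]);R,t=E[:3,:3],E[:3,3]
    return -R.T@t, R.T@np.linalg.solve(c["K"],[*uv,1.])
def at_z(c,uv,z):
    o,d=ray(c,uv); return o+d*(z-o[2])/d[2]
def proj(c,P):
    E=np.array(c["extrinsics"]);p=(E[:3,:3]@np.atleast_2d(P).T).T+E[:3,3]
    q=p@np.array(c["K"]).T; return q[:,:2]/q[:,2:]
E
python3 - <<'E'
import pickle,numpy as np
from h import *
from scipy.optimize import least_squares
d=pickle.load(open("cams.pkl","rb"));t=d["top"];s=d["scene"]
f=lambda x,y,ox=140,oy=190:((x+.5)/4-.5+ox,(y+.5)/4-.5+oy)
top={"headL":(56,350),"headR":(101,353),"tail":(353,369),"headA":(80,293),"headB":(74,410)}
P={k:at_z(t,f(*v),.037) for k,v in top.items()}
for k,v in P.items(): print(k,v.round(4))
a=P["headL"]-P["tail"];L=np.linalg.norm(a);u=a/L
print("len",L,"headw",np.linalg.norm(P["headA"]-P["headB"]),"heading",np.degrees(np.arctan2(u[1],u[0])),"com",(P["tail"]+u*.127),(P["headL"]-u*.069))
for c in [(62,25),(425,62),(380,485),(5,450)]: print("crate rim",at_z(t,f(*c),.06).round(3))
g=lambda x,y:f(x-450,y,305,210)
C=np.array([at_z(t,g(*c),.012) for c in [(480,93),(678,20),(748,205),(552,282)]])
print("plate",C.round(4),"edges",np.linalg.norm(C-np.roll(C,-1,0),axis=1))
U=np.array([at_z(t,g(*c),.16) for c in [(570,158),(687,116)]]);print("uprights",U.round(4),np.linalg.norm(U[0]-U[1]))
T=np.array([at_z(t,g(*c),.16) for c in [(613,238),(728,195)]]);print("tips",T.round(4),np.linalg.norm(T[0]-T[1]),np.linalg.norm(U-T,axis=1))
x=C[0]+C[1]-C[2]-C[3];y=U[0]-U[1]
print("plate centre",C.mean(0),"yaw",np.degrees(np.arctan2(x[1],x[0])),np.degrees(np.arctan2(y[1],y[0]))-90)
sc=[(500,372),(600,362)] # bright tips?
h=lambda x,y:((x-450+.5)/3.7-.5+190,(y-302+.5)/3.7-.5+155)
for n,c in {"top1":(500,343),"top2":(598,335),"b1":(502,372),"b2":(601,362)}.items():
    print(n,h(*c),at_z(s,h(*c),.16).round(4),at_z(s,h(*c),.14).round(4))
E
```

```text
headL [0.4541 0.311  0.037 ]
headR [0.4522 0.2812 0.037 ]
tail [0.4416 0.1135 0.037 ]
headA [0.4919 0.2961 0.037 ]
headB [0.4147 0.2981 0.037 ]
len 0.19792084080425967 headw 0.07724574082210278 heading 86.35728512960368 com [0.44964118 0.24025432 0.037     ] [0.44976322 0.24217128 0.037     ]
crate rim [0.669 0.307 0.06 ]
crate rim [0.646 0.066 0.06 ]
crate rim [0.368 0.093 0.06 ]
crate rim [0.391 0.337 0.06 ]
plate [[ 0.5742 -0.1153  0.012 ]
 [ 0.6253 -0.2537  0.012 ]
 [ 0.4973 -0.3001  0.012 ]
 [ 0.4447 -0.164   0.012 ]] edges [0.14754247 0.136141   0.14594737 0.13828841]
uprights [[ 0.5279 -0.1556  0.16  ]
 [ 0.5536 -0.2276  0.16  ]] 0.07644240336412707
tips [[ 0.4795 -0.1812  0.16  ]
 [ 0.5056 -0.2518  0.16  ]] 0.07526052720574737 [0.05471442 0.05378636]
plate centre [ 0.53538369 -0.2082543   0.012     ] yaw 20.289969797473745 19.630434293321528
top1 (203.14864864864865, 165.71621621621622) [ 0.5103 -0.2568  0.16  ] [ 0.4806 -0.2713  0.14  ]
top2 (229.63513513513513, 163.55405405405406) [ 0.483  -0.1862  0.16  ] [ 0.4524 -0.1983  0.14  ]
b1 (203.6891891891892, 173.55405405405406) [ 0.5485 -0.2401  0.16  ] [ 0.5202 -0.254   0.14  ]
b2 (230.44594594594594, 170.85135135135135) [ 0.5195 -0.1715  0.16  ] [ 0.4901 -0.1831  0.14  ]
```

Request:
drive_tool(series=[[0, -2, -1.8, 0, 0, 0, 5], [0, -5.5, -4.8, 0, 0, 0, 13], [0, -9.5, -8.2, 0, 0, 0, 21], [0, -13.5, -11.7, 0.5, 0, 0, 29], [0, -17.5, -15.2, 1, 0, 0, 37], [0, -21.5, -18.6, 1.5, 0, 0, 45], [0, -25.5, -22, 2, 0, 0, 53], [0, -29, -25, 2.5, 0, 0, 61], [0, -32, -27.6, 3, 0, 0, 68], [0, -32.9, -28.4, 3, 0, 0, 72]])

```text
time_s: 1.1
tool_pos: [0.452, 0.2351, 0.2006]
eef_rot: [0.001, 0.734, 0.679, -0.001]
force: [0.5, 0.0, 0.8]
width: 0.999
gripper_force: 0.0
```

Run:
```python
from station import arm
import cv2,pickle,numpy as np
c=arm.camera("wrist"); s=arm.sense(); print(s["tool_pos"],s["eef_rot"],s["joints"],s["time_s"],s["force"]); print(c["K"],c["extrinsics"])
pickle.dump(c,open("w1.pkl","wb")); cv2.imwrite("pics/w1.png",c["color"])
```

```text
[0.45229504 0.23556185 0.20091485] [ 0.00097197  0.73427555  0.67885031 -0.00085765] [-0.85145278  0.23467308  0.33963199  1.97057965 -0.09240209  0.95255843
 -0.54510745] 1.15 [ 1.17224305 -1.47123464 -0.41281326]
[[325.1922621    0.         283.62651634]
 [  0.         325.1922621  210.77154846]
 [  0.           0.           1.        ]] [[ 0.99704768 -0.07677803 -0.00103066 -0.43277859]
 [-0.07239474 -0.94443003  0.32064141  0.22287618]
 [-0.0255916  -0.31962015 -0.9472001   0.43804241]
 [ 0.          0.          0.          1.        ]]
```

View pics/w1.png

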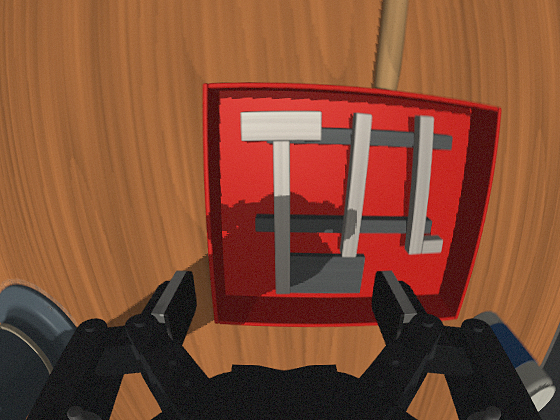

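```bash
cat >> h.py <<'E'
def fish(c,uv,z):
    """pixel of the fisheye wrist camera -> world point at height z"""
    K=np.array(c["K"]);E=np.array(c["extrinsics"]);R,t=E[:3,:3],E[:3,3]
    p=np.array([(uv[0]-K[0,2])/K[0,0],(uv[1]-K[1,2])/K[1,1]]);th=np.hypot(*p)
    d=R.T@np.array([*(p/th*np.sin(th)),np.cos(th)]);o=-R.T@t
    return o+d*(z-o[2])/d[2]
def pfish(c,P):
    K=np.array(c["K"]);E=np.array(c["extrinsics"]);p=E[:3,:3]@np.array(P)+E[:3,3]
    r=np.hypot(p[0],p[1]);th=np.arctan2(r,p[2])
    return K[:2,2]+K[0,0]*th*p[:2]/r
E
python3 - <<'E'
import pickle;from h import *
c=pickle.load(open("w1.pkl","rb"))
P={k:fish(c,v,.037) for k,v in dict(hl=(241,112),hr=(321,112),jl=(274,142),jr=(289,142),tl=(276,293),tr=(289,293)).items()}
for k,v in P.items():print(k,v.round(4))
h=(P["hl"]+P["hr"])/2;t=(P["tl"]+P["tr"])/2;u=h-t;print(np.linalg.norm(u),np.degrees(np.arctan2(u[1],u[0])));u/=np.linalg.norm(u);print(h-u*.069,t+u*.127)
E
```

```text
hl [0.4184 0.3139 0.037 ]
hr [0.4927 0.3081 0.037 ]
jl [0.4468 0.2828 0.037 ]
jr [0.4609 0.2817 0.037 ]
tl [0.4347 0.1183 0.037 ]
tr [0.4491 0.1173 0.037 ]
0.19370969967864304 85.95753083635401
[0.45070348 0.24220078 0.037     ] [0.45086494 0.24448538 0.037     ]
```

Request:
drive_tool(series=[[0, 0, 0, 1, 0, 0, 0], [0, 0, 0, 4, 0, 0, 0], [0, 0, 0, 7.5, 0, 0, 0], [0, 0, 0, 11, 0, 0, 0], [0, 0, 0, 13, 0, 0, 0], [0, 0, 0, 13, 0, 0, 0], [0, 0, 0, 13, 0, 0, 0]])

```text
time_s: 1.85
tool_pos: [0.4496, 0.2431, 0.071]
eef_rot: [-0.0, 0.729, 0.685, -0.0]
force: [0.3, -0.6, 0.4]
width: 0.999
gripper_force: 0.0
```

Request:
drive_tool(series=[[0, 0, 0, 2, 0, 0, 0], [0, 0, 0, 4, 0, 0, 0], [0, 0, 0, 5.4, 0, 0, 0], [0, 0, 0, 5.9, 0, 0, 0], [0, 0, 0, 5.9, 0, 0, 0], [100, 0, 0, 5.9, 0, 0, 0], [180, 0, 0, 5.9, 0, 0, 0], [255, 0, 0, 5.9, 0, 0, 0], [255, 0, 0, 5.9, 0, 0, 0], [255, 0, 0, 5.9, 0, 0, 0]])

```text
time_s: 2.85
tool_pos: [0.4502, 0.2418, 0.0127]
eef_rot: [-0.0, 0.73, 0.684, 0.0]
force: [-0.2, 0.5, 2.3]
width: 0.173
gripper_force: 58.6
```

Request:
drive_tool(series=[[255, 0, 0, 0, 0, 0, 0], [255, 0, 0, 0, 0, 0, 0], [255, 0, 0, 0, 0, 0, 0], [255, 0, 0, 0, 0, 0, 0], [255, 0, 0, 0, 0, 0, 0]])

```text
time_s: 3.35
tool_pos: [0.4502, 0.2418, 0.0127]
eef_rot: [-0.0, 0.73, 0.684, 0.0]
force: [-0.7, -0.2, 4.3]
width: 0.173
gripper_force: 59.1
```

Request:
drive_tool(series=[[255, 0, 0, -0.5, 0, 0, 0], [255, 0, 0, -2, 0, 0, 0], [255, 0, 0, -4.5, 0, 0, 0], [255, 0, 0, -8, 0, 0, 0], [255, 0, 0, -12, 0, 0, 0], [255, 0, 0, -16, 0, 0, 0], [255, 0, 0, -20, 0, 0, 0], [255, 0, 0, -22.5, 0, 0, 0], [255, 0, 0, -23, 0, 0, 0], [255, 0, 0, -23, 0, 0, 0]])

```text
time_s: 4.35
tool_pos: [0.4495, 0.2413, 0.2416]
eef_rot: [-0.0, 0.73, 0.684, -0.0]
force: [-0.2, 0.5, -6.3]
width: 0.175
gripper_force: 59.1
```

Request:
drive_tool(series=[[255, -1, 0.5, -0.5, 0, 0, -1], [255, -3, 1.6, -1, 0, 0, -2], [255, -6, 3.1, -1.5, 0, 0, -4], [255, -10, 5.2, -2, 0, 0, -6], [255, -14, 7.4, -2, 0, 0, -9], [255, -18, 9.5, -2, 0, 0, -12], [255, -22, 11.6, -2, 0, 0, -14], [255, -26, 13.7, -2, 0, 0, -16], [255, -30, 15.8, -2, 0, 0, -18], [255, -33, 17.4, -2, 0, 0, -20]])

```text
time_s: 5.35
tool_pos: [0.6015, -0.1022, 0.2587]
eef_rot: [-0.002, 0.6, 0.8, -0.002]
force: [-0.3, 0.8, -5.6]
width: 0.177
gripper_force: 59.0
```

Run:
```python
from station import arm
s=arm.sense(); print(s["tool_pos"],s["eef_rot"],s["joints"],s["moment"])
```

```text
[ 0.60148955 -0.10215796  0.25869881] [-0.00183674  0.60030751  0.79976376 -0.00233378] [-0.28030775  0.36525021  0.50497231  1.68174199 -0.18767285  1.14895593
  0.55785058] [-0.00051031 -0.02365062  0.00078947]
```

Request:
drive_tool(series=[[255, -2.5, 0.3, 0, 0, 0, -1], [255, -5, 0.6, 0, 0, 0, -2], [255, -6.5, 0.8, 0, 0, 0, -3], [255, -7, 0.8, 0, 0, 0, -3.5], [255, -7, 0.8, 0, 0, 0, -3.5], [255, -7, 0.8, 0, 0, 0, -3.5]])

```text
time_s: 5.95
tool_pos: [0.6292, -0.1623, 0.2607]
eef_rot: [-0.002, 0.575, 0.818, -0.0]
force: [0.1, -0.0, -6.1]
width: 0.175
gripper_force: 59.0
```

Run:
```python
from station import arm
import cv2,pickle
c=arm.camera("wrist"); s=arm.sense(); print(s["tool_pos"],s["eef_rot"])
pickle.dump(c,open("w2.pkl","wb")); cv2.imwrite("pics/w2.png",c["color"])
```

```text
[ 0.62946846 -0.16207378  0.2612012 ] [-1.20078671e-03  5.74378524e-01  8.18588947e-01  6.72055477e-05]
```

View pics/w2.png

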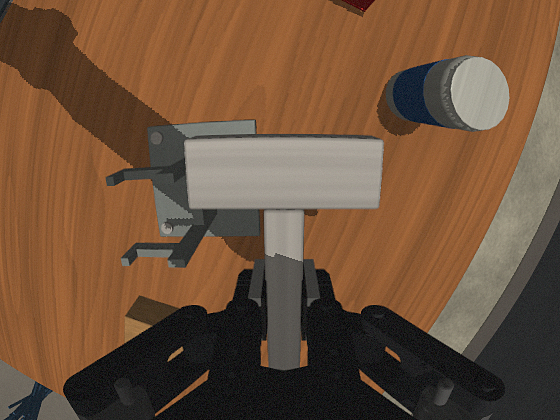

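Run:
```python
import pickle,cv2
c=pickle.load(open("w2.pkl","rb"))
cv2.imwrite("pics/w2c.png",cv2.resize(c["color"][160:280,90:230],None,fx=5,fy=5,interpolation=cv2.INTER_CUBIC))
```

```text
(no output)
```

View pics/w2c.png

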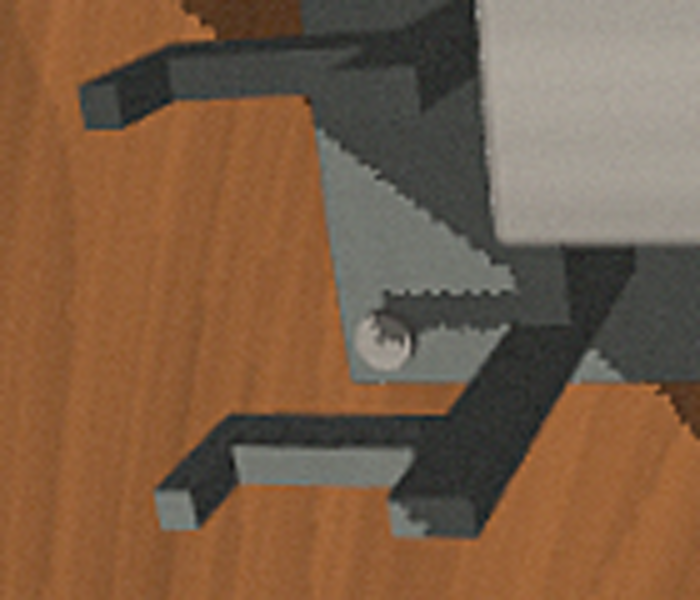

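Run:
```python
import pickle;from h import *
c=pickle.load(open("w2.pkl","rb"));f=lambda x,y:((x+.5)/5-.5+90,(y+.5)/5-.5+160)
q=dict(A=(101,108),B=(178,509),Bi=(196,508),Ui=(392,517),U=(435,517),Ai=(120,107))
P={k:fish(c,f(*v),.16) for k,v in q.items()}
for k,v in P.items():print(k,v.round(4))
y=P["Ai"]-P["Bi"];x=P["U"]-P["B"]
print("AB",np.linalg.norm(y),np.degrees(np.arctan2(y[1],y[0]))-90,"gap",np.linalg.norm(P["Bi"]-P["Ui"]),np.degrees(np.arctan2(x[1],x[0])))
a=np.radians(np.degrees(np.arctan2(y[1],y[0]))-90);X=np.array([np.cos(a),np.sin(a),0])
print("seat",(P["Ai"]+P["Bi"])/2+.02*X, "via U",(P["Ui"]-X*.02)+y/2)
# same from head of bar: check bar pose in gripper
s=dict(hl=(186,139),hr=(382,138),hl2=(188,208),hr2=(380,208))
h=[fish(c,s[k],.261+.0187-.002+.008) for k in s];print(np.round(h,4),np.linalg.norm(h[0]-h[1]),np.linalg.norm(h[0]-h[2]))
m=(h[0]+h[1]+h[2]+h[3])/4;v=h[1]-h[0];print(m,np.degrees(np.arctan2(v[1],v[0])))
```

```text
A [ 0.4813 -0.1871  0.16  ]
B [ 0.5089 -0.2575  0.16  ]
Bi [ 0.5124 -0.2557  0.16  ]
Ui [ 0.5497 -0.2421  0.16  ]
U [ 0.5574 -0.239   0.16  ]
Ai [ 0.4849 -0.1857  0.16  ]
AB 0.07518521783275177 21.460333694279726 gap 0.03969753602320154 20.860958362997785
seat [ 0.51729851 -0.21341395  0.16      ] via U [ 0.51736218 -0.21443528  0.16      ]
[[ 0.5715 -0.1082  0.2857]
 [ 0.6399 -0.0831  0.2857]
 [ 0.5796 -0.134   0.2857]
 [ 0.6504 -0.1083  0.2857]] 0.07288627564942417 0.02702857546099407
[ 0.61035873 -0.10840947  0.2857    ] 20.203724986236193
```

Request:
drive_tool(series=[[255, 0, -1, 0, 0, 0, 0], [255, 0, -3, 0, 0, 0, -0.3], [255, 0.1, -6, 0, 0, 0, -0.5], [255, 0.2, -9, 0.5, 0, 0, -0.8], [255, 0.2, -11.5, 1.5, 0, 0, -0.8], [255, 0.2, -12.3, 3, 0, 0, -0.8], [255, 0.2, -12.3, 5, 0, 0, -0.8], [255, 0.2, -12.3, 6.5, 0, 0, -0.8], [255, 0.2, -12.3, 7, 0, 0, -0.8], [255, 0.2, -12.3, 7, 0, 0, -0.8]])

```text
time_s: 7.0
tool_pos: [0.5128, -0.2031, 0.1921]
eef_rot: [-0.001, 0.569, 0.822, -0.0]
force: [0.5, -0.3, -5.3]
width: 0.178
gripper_force: 59.1
```

Request:
drive_tool(series=[[255, 0, 0, 0, 0, 0, 0], [255, 0, 0, 0, 0, 0, 0], [255, 0, 0, 0, 0, 0, 0]])

```text
time_s: 7.3
tool_pos: [0.5139, -0.2037, 0.193]
eef_rot: [0.001, 0.569, 0.822, 0.0]
force: [0.1, 0.4, -5.9]
width: 0.173
gripper_force: 59.1
```

Run:
```python
from station import arm
import cv2,pickle,numpy as np
c=arm.camera("scene"); s=arm.sense(); print(s["tool_pos"],s["eef_rot"],s["time_s"])
w=arm.camera("wrist")["color"]
o=np.zeros((420,800,3),np.uint8);o[:]=0
a=cv2.resize(c["color"][110:250,170:290],None,fx=3,fy=3,interpolation=cv2.INTER_CUBIC);o[:,:360]=a
o[:300,370:770]=cv2.resize(w,(400,300));cv2.imwrite("pics/p3.png",o)
```

```text
[ 0.51380952 -0.20371912  0.19283973] [4.70833762e-04 5.69260515e-01 8.22157030e-01 2.50198864e-04] 7.35
```

View pics/p3.png

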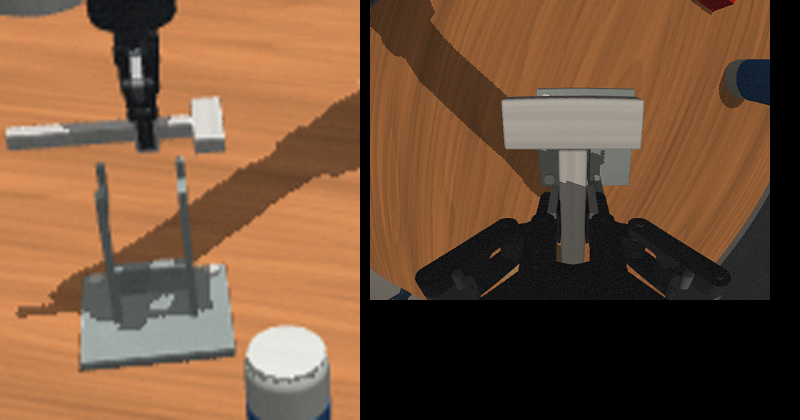

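Request:
drive_tool(series=[[255, 0, 0, 1, 0, 0, 0], [255, 0, 0, 2.2, 0, 0, 0], [255, 0, 0, 3.4, 0, 0, 0], [255, 0, 0, 4.3, 0, 0, 0], [255, 0, 0, 5, 0, 0, 0], [255, 0, 0, 5.4, 0, 0, 0], [255, 0, 0, 5.6, 0, 0, 0], [255, 0, 0, 5.7, 0, 0, 0], [255, 0, 0, 5.7, 0, 0, 0], [255, 0, 0, 5.7, 0, 0, 0]])

```text
time_s: 8.4
tool_pos: [0.5137, -0.2037, 0.1356]
eef_rot: [0.0, 0.569, 0.822, 0.0]
force: [0.8, -0.3, -6.0]
width: 0.172
gripper_force: 59.2
```

Now feel for contact in 1 mm steps.

Request:
drive_tool(series=[[255, 0, 0, 0.1, 0, 0, 0], [255, 0, 0, 0.2, 0, 0, 0], [255, 0, 0, 0.2, 0, 0, 0], [255, 0, 0, 0.2, 0, 0, 0]])

```text
time_s: 8.8
tool_pos: [0.5135, -0.2036, 0.1333]
eef_rot: [-0.0, 0.569, 0.822, 0.0]
force: [0.1, -0.2, -6.6]
width: 0.175
gripper_force: 59.2
```

Request:
drive_tool(series=[[255, 0, 0, 0.1, 0, 0, 0], [255, 0, 0, 0.1, 0, 0, 0], [255, 0, 0, 0.1, 0, 0, 0]])

```text
time_s: 9.1
tool_pos: [0.5135, -0.2036, 0.1322]
eef_rot: [-0.0, 0.569, 0.822, 0.0]
force: [-0.0, -1.0, -5.7]
width: 0.171
gripper_force: 59.2
```

Request:
drive_tool(series=[[255, 0, 0, 0.1, 0, 0, 0], [255, 0, 0, 0.1, 0, 0, 0], [255, 0, 0, 0.1, 0, 0, 0]])

```text
time_s: 9.4
tool_pos: [0.5136, -0.2037, 0.1318]
eef_rot: [0.0, 0.569, 0.822, 0.0]
force: [-1.7, 1.0, 0.6]
width: 0.174
gripper_force: 60.0
```

Request:
drive_tool(series=[[210, 0, 0, 0, 0, 0, 0], [190, 0, 0, 0, 0, 0, 0], [170, 0, 0, 0, 0, 0, 0], [140, 0, 0, 0, 0, 0, 0], [110, 0, 0, 0, 0, 0, 0], [110, 0, 0, 0, 0, 0, 0]])

```text
time_s: 10.0
tool_pos: [0.5136, -0.2037, 0.1313]
eef_rot: [0.0, 0.569, 0.822, 0.0]
force: [-1.1, -0.4, -0.9]
width: 0.563
gripper_force: 0.0
```

Run:
```python
from station import arm
import cv2,numpy as np
c=arm.camera("scene");w=arm.camera("wrist")["color"];t=arm.camera("top")["color"]
o=np.zeros((560,800,3),np.uint8)
o[:420,:360]=cv2.resize(c["color"][110:250,170:290],None,fx=3,fy=3,interpolation=cv2.INTER_CUBIC)
o[:300,370:770]=cv2.resize(w,(400,300));o[305:555,370:670]=cv2.resize(t[200:300,290:410],None,fx=2.5,fy=2.5);cv2.imwrite("pics/p4.png",o)
```

```text
(no output)
```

View pics/p4.png

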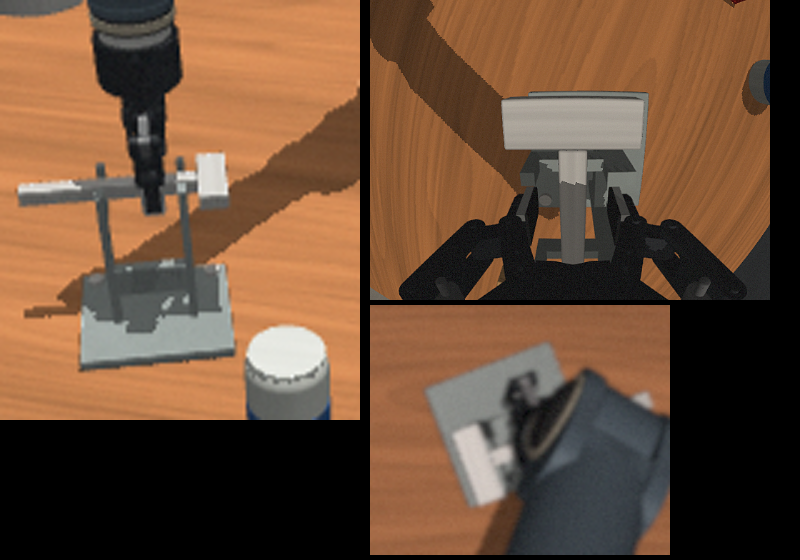

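The bar rests on both arms, with the head outside at about (212,180) in the left panel, and the fingers are clear of it. Next I retreat straight up.

Request:
drive_tool(series=[[110, 0, 0, -0.3, 0, 0, 0], [110, 0, 0, -1, 0, 0, 0], [110, 0, 0, -2.5, 0, 0, 0], [110, 0, 0, -5, 0, 0, 0], [110, 0, 0, -8, 0, 0, 0], [110, 0, 0, -11, 0, 0, 0], [110, 0, 0, -14, 0, 0, 0], [110, 0, 0, -15, 0, 0, 0], [110, 0, 0, -15, 0, 0, 0], [110, 0, 0, -15, 0, 0, 0]])

```text
time_s: 11.15
tool_pos: [0.5128, -0.2033, 0.2803]
eef_rot: [-0.001, 0.569, 0.822, -0.0]
force: [-0.2, -0.7, 0.1]
width: 0.567
gripper_force: 0.0
```

Run:
```python
from station import arm
import cv2,numpy as np
c=arm.camera("scene")["color"];w=arm.camera("wrist")["color"]
o=np.zeros((420,800,3),np.uint8)
o[:,:360]=cv2.resize(c[110:250,170:290],None,fx=3,fy=3,interpolation=cv2.INTER_CUBIC)
o[:300,370:770]=cv2.resize(w,(400,300));cv2.imwrite("pics/p5.png",o)
```

```text
(no output)
```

View pics/p5.png

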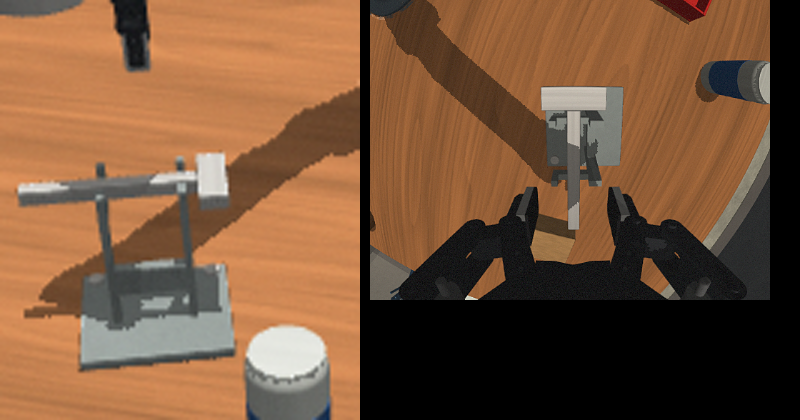

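The bar lies level and central on both arms, the head is outside them, and the gripper is clear.

```bash
python3 -c "
from station import arm
print(arm.sign_off())"
```

```text
the job is handed in; nothing more can be done
None
```

The T-headed bar is on the rack: it lies level across both arms with its head outside them, it stayed put when released, and the job is handed in (the sign-off returned no verdict).

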